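Crack the desiccator's stuck lid and hold it ajar

TASK

The small desiccator box stands loose in its bench nest and its lid is stuck to the gasket. So that the box cannot come up with its lid, first push the raised hold-down bar down until its sprung hook snaps under the pin, and leave it clipped; then take the lid by its black knob, pull it free of the seal without throwing it open, and hold it about a finger's width (2 cm) open at its front edge so that the box vents slowly. The program finishes while still holding the lid there; disturb nothing else on the bench.

Things in the scene. Friction and masses are not known exactly. Their poses are not given: they have to be found in the camera images.
- nest: aluminium plate 172 (x) x 240 (y) x 8 mm fixed to the bench, turned up to 0.45 rad; black corner stops 21.5 mm high round the box. Origin: centre of its underside, on the bench; its -x side is the front, towards the robot. In its frame the hold-down bar lies along y at x = -66 mm, in front of the box, from its hinge axis (along x, at y = +98, z = 54 mm) to its hook.
- clamp_pin (a point): middle of the fixed cross pin (6 mm thick, along the nest's x) that the hook snaps under: in the nest's frame at x = -66, y = -89, z = 34 mm, between two cheeks 41.5 mm high.
- clamp (a joint): hold-down bar (steel, 196 x 12 x 12 mm, two rubber-tipped feet), rad: 0 = level and clipped, feet 1.8 mm above the box's front ledge; positive = raised; starts at 0.2 to 0.4 and stays where it is left (light friction). The hook snaps in at about 0; the bar's solid stop is at -0.012. Pushing the pad down takes about 5 to 12 N, just before the snap.
- clamp_pad (a point): top centre of the black thumb pad (30 x 38 mm, its long side along the bar) at the bar's free end, the place to push down: 166 mm from the bar's hinge axis and 18 mm in front of the bar's middle; with the bar at 0 it is at x = -84, y = -68, z = 65 mm in the nest's frame, 27 mm in front of the lid's edge. It moves with the bar.
- clamp_hook (a joint): sprung wire hook that hangs from the bar's free end, angle in rad: 0 = at rest; positive = pushed outward, away from the box; about 0.2 while its nose rides over the pin, then it springs back to 0 under the pin. Clipped = bar at about 0 and hook at about 0.
- box: desiccator box, loose in the nest with 1.5 mm play: white base plate 148 x 146 x 8 mm (its front ledge lies under the bar's feet), clear walls 106 x 130 mm, white rim 114 x 138 mm with its top 52 mm above the base plate's underside; about 0.55 kg with the lid. Origin: centre of its underside, 8 mm above the bench; axes as the nest's.
- lid: lid of the box: white frame 114 x 138 x 9 mm with a clear panel. Origin: on its hinge axis at the back (60 mm behind the box's centre, 54 mm above the box's underside), axis along y; shut, its axes are the box's; opening lifts the front (-x) edge. 0.2 kg, falls shut if let go.
- lid_hinge (a joint): lid angle in rad, 0 = shut and stuck, positive = open; the front edge is 117 mm from the hinge axis, so 2 cm open at the front is 0.17. The gasket resists rigidly up to about 15 to 20 N of upward pull at the knob and lets go within the first 0.05 rad; then only the lid's weight is left, about 1.2 N at the knob. Let go, it comes to rest on the gasket at about 0.05.
- lid_knob (a point): top centre of the lid's black mushroom knob, the thing to grasp: 26 mm tall above the lid's top face, head 24 mm wide (upper 10 mm), stem 16 mm wide below; 98 mm in front of the hinge axis, at the middle of the lid's front side. With the lid shut it is 97 mm above the bench (35 mm above the hinge axis).
- lid_front (a point): middle of the lid's lower front edge, 117 mm in front of the hinge axis.
- rim_front (a point): middle of the front of the box's rim, just under point lid_front when the lid is shut.
- bench_timer: flat bench timer 66 x 66 x 18 mm, in front of the nest's left end; origin at the centre of its underside; bystander, leave alone
- forceps: forceps lying flat, 14 x 125 x 9 mm, along the bench's front edge in front of the nest; origin at the centre of its underside; bystander, leave alone
- spare_cap_1: loose bottle cap, 40 mm wide and 24 mm tall, in front of the nest's right end; origin at the centre of its underside; bystander, leave alone
- petri_stack: stack of petri dishes, 91 mm wide and 79 mm tall, right of the covered instrument; origin at the centre of its underside; bystander, leave alone
- bottle_buffer: capped bottle, 68 mm wide and 142 mm tall, right of the covered instrument; origin at the centre of its underside; bystander, leave alone

How it is judged:
On the way, in this order (a step that is already met when the one before it is completed fails the run):
1. the hold-down bar is clipped: the hook has snapped under the pin and stays there with the hand off it (value of joint clamp below 0.02 rad and value of joint clamp_hook below 0.06 rad and contact force between the fingers and nest below 0.3 N), for 0.2 s.
2. the lid has come free of its seal while the bar is clipped (value of joint clamp below 0.02 rad and value of joint clamp_hook below 0.06 rad and value of joint lid_hinge above 0.07 rad), for 0.1 s.
At the end, for the whole second after the job is handed in: Bar still clipped (bar under 0.02 rad, hook under 0.06 rad), box seated in the nest (within 4 mm, upright to 0.03 rad), the lid held still by the fingers at 0.10 to 0.27 rad, that is 12 to 31 mm open at the front (value of joint clamp below 0.02 rad and value of joint clamp_hook below 0.06 rad and value of joint lid_hinge between 0.1 and 0.27 rad and not (velocity of joint lid_hinge above 0.1 rad/s or velocity of joint lid_hinge below -0.1 rad/s) and contact force between the fingers and lid above 0.5 N and angle between box's own z axis and vertical below 0.03 rad and z of box in the frame of nest below 0.012 m); the arm keeps its last pose, push and grip.
It fails at once if the lid is thrown open (past 0.45 rad, about 5 cm at the front) (value of joint lid_hinge above 0.45 rad).
It fails at once if the box is lifted out of its seat (12 mm) or tipped (z of box in the frame of nest above 0.02 m or angle between box's own z axis and vertical above 0.12 rad).
It fails at once if a bystander is pushed more than 3 cm (distance of any of bench_timer, forceps, spare_cap_1, petri_stack, bottle_buffer from where it was at the start of the episode above 0.03 m).
It also fails if it takes over 45 s, if anything falls off the work surface, if the arm or the gripper's body presses on something with over 40 N, if the wrist force passes 120 N, or if a joint passes its speed limit or range.

ROBOT

A 6-joint arm with a two-finger parallel gripper is mounted at the origin on a cart in front of the work surface, level with it; the furniture and walls round the work are solid. World frame = base frame: x ahead of the robot, y to its left, z up, the work surface at z = 0. Lengths are in m, angles in rad, forces in N, time in s.
With the tool pointing down it reaches from about 0.325 to 0.75 m from the base axis. Payload 7.6 kg.
Tool frame: the origin (TCP) lies on the front face of the gripper's body, between the roots of the fingers; the fingertips stand 73 mm ahead of it and the grasp point (between the pads) lies 54 mm ahead of it; z points along the fingers, y is the line along which they close (so a half turn about z gives the same grasp; the last joint's range is limited). The gripper opens to 85 mm and grips with 20 to 120 N. Pads are 22 mm wide; open, the fingers measure 114 mm over their backs; the gripper's body (76 mm by 85 mm) begins 54 mm behind the grasp point. The pads swing forward as they close: fully open they stand 13 mm farther back than shut.
Start: joints at [1.081, 0.052, 1.401, -0, 1.689, -0.07], TCP at [0.214, 0.479, 0.304] pointing down, gripper open.
Joint ranges: [-2.9, 2.9], [-0.91, 2.17], [0.12, 2.37], [-1.06, 4.2], [0.26, 2.73], [-2.93, 2.93]. Speed limits (rad/s): [2.57, 2.57, 3.01, 3.14, 3.14, 3.14].

INTERFACE

Orientations are given as a unit quaternion [w, x, y, z].
In Python, from workcell import ctrl, vision, spotter gives the robot as it stands.
- The arm moves only by the tool arm_command, never from a script. Its argument "rows" is a list that holds one entry, the list of rows, each a list of 7 numbers: the finger opening in m, from 0 to 0.0854, then the shift along the tool's x, y, z in m, then the turn, a rotation vector about the tool's x, y, z in rad. In form: [[[hand, tx, ty, tz, wx, wy, wz], ...]]. A call has 1 to 10 rows; each row is the pose to reach, as a shift and turn from the pose commanded when the call began, along the tool's axes at that moment; what a row does not reach only later rows make up. A row lasts 1/10 s, in which the tool goes at most 50 mm and 8.59 degrees, less where a joint would pass 70% of its speed; a pose out of reach is approached as far as the arm can. A call with a gripper value outside its range is refused whole. The fingers move at their own pace and stop on an object; "squeeze" is the grip in N (left out, the last holds). Time passes only in rows, so rows that repeat a pose let the fingers close. It gives the time, the measured TCP pose, the force, the opening and the grip force at its end, in the units of the state.
- ctrl.read_state(): the state, without advancing time (a new reading comes with each control period).
- vision.camera(name): name is "scene" or "top" or "wrist"; returns a dict with "img" (480x640x3 uint8, red, green, blue), "depth" (480x640 float32, m along the optical axis (not along the pixel's ray), 0 where there is no reading), "fx", "fy", "cx", "cy" (pixels), "extrinsics" (4x4, takes a point from camera to world coordinates); the wrist camera has in their place "mount" (4x4, takes a point from camera to tool coordinates, whose origin is the TCP and whose axes are the flange's). Camera axes: x right, y up, looking along -z (the intrinsics and any distortion apply to the point x, -y, -z); pixel columns grow to the right and rows downward; lengths in m; the calibration is good to about 2 mm. A picture is of the moment at which its call begins: read the wrist's pose just before it.
- ctrl.hand_in(): hands the job in; it is judged then, once.
Trained networks look in the newest picture that a camera, given by its name, has taken for a name from the list of things; names that differ only in an ending like _2 or _b are one class to them, and where a whole thing is asked for, a point or a joint stands for the part that bears it (a point fixed in the world has none). Each returns a list of dicts, best first, with "score" (0 to 1); they miss things now and then, are a little off and sometimes report something else, mostly with a low value. They report only what shows in the picture. A call takes as long as a camera call.
- spotter.look_for(camera, target): "box" ([left, top, right, bottom] in pixels, round what is visible of it).
- spotter.landmark_of(camera, target): "xy" ([column, row] in pixels: a listed point, or the origin of a listed thing).
The state is a dict: "time": time; "joint_positions": joint angles; "qd": joint speeds; "effort": joint torques, N m; "eef_pos": TCP position; "tcp_rot": TCP orientation; "contact_force": force on the tool from outside, world axes, zero at the start; "moment": the same for the moment, N m; "finger_gap": finger opening in m; "gripper_force": force on a finger pad.
Only numpy, scipy, OpenCV 4.12 (cv2) and the standard library are available. Lean on these libraries where they do the work, as an engineer would, in place of code of your own. Each camera call takes 0.05 s, during which the arm holds its last target. There are 200 camera calls.

## Working session

There is one attempt and no reset: what is moved stays moved. The work goes in short steps, Python scripts to look and compute and a tool call to move; the robot and the scene stay as the last step left them, time stands still between calls to the robot, and variables do not carry over. Pictures are saved under pics/ and viewed, at most 10 in all, crops included, and the job is handed in when it is done.

Besides the shell and the picture viewer there is one more tool, called after "Emit:" as name(argument=value, ...), one argument or row to a line, values as JSON. arm_command: Moves the arm, as the interface text tells. Its arguments: {"type":"object","properties":{"rows":{"type":"array"},"squeeze":{"type":"number"}},"required":["rows"]}

```bash
mkdir -p pics; ls; cat > h.py <<'E'
import numpy as np, cv2
from workcell import ctrl, vision, spotter
from scipy.spatial.transform import Rotation as R
def pose():
    s=ctrl.read_state(); q=s['tcp_rot']
    T=np.eye(4); T[:3,:3]=R.from_quat([q[1],q[2],q[3],q[0]]).as_matrix(); T[:3,3]=s['eef_pos']; return T
def cam(n):
    T=pose(); c=vision.camera(n)
    c['X']=np.array(c['extrinsics']) if 'extrinsics' in c else T@np.array(c['mount'])
    return c
def ray(c,uv):
    return np.array([(uv[0]-c['cx'])/c['fx'],-(uv[1]-c['cy'])/c['fy'],-1.])
def pt(c,uv,d=None):
    if d is None:
        u,v=int(round(uv[0])),int(round(uv[1])); w=c['depth'][max(v-2,0):v+3,max(u-2,0):u+3]; w=w[w>0]; d=np.median(w) if w.size else np.nan
    return (c['X']@np.append(ray(c,uv)*d,1))[:3]
def atz(c,uv,z):
    d=c['X'][:3,:3]@ray(c,uv); o=c['X'][:3,3]; return o+d*(z-o[2])/d[2]
def save(c,n): cv2.imwrite('pics/'+n,c['img'][:,:,::-1])
E
cat > a.py <<'E'
from h import *
np.set_printoptions(precision=4,suppress=True)
s=ctrl.read_state(); print(s)
for n in ['top','scene']:
    c=cam(n); save(c,n+'0.png'); print(n,c['X'],c['fx'],{k:v for k,v in c.items() if k not in('img','depth','extrinsics','X')})
    for t in ['nest','clamp_pin','clamp_pad','lid_knob','lid_front','box','lid','bench_timer','forceps','spare_cap_1','petri_stack','bottle_buffer']:
        r=spotter.landmark_of(n,t)
        if r: print(t,[(round(x['score'],2),np.round(x['xy'],1),pt(c,x['xy'])) for x in r[:2]])
E
python3 a.py
```

```text
pics
{'time': 0.0, 'joint_positions': array([ 1.0807,  0.0528,  1.4017,  0.    ,  1.6886, -0.0703]), 'qd': array([-0.0007, -0.0006, -0.0008,  0.0016, -0.0001,  0.0014]), 'effort': array([  0.0003, -38.1668, -36.0186,  -0.    ,   0.0061,   0.0001]), 'eef_pos': array([0.2139, 0.4793, 0.3031]), 'tcp_rot': array([-0.0002,  0.2083,  0.9781, -0.0008]), 'contact_force': array([ 0.2117,  0.4749, -0.3083]), 'moment': array([ 0.0252, -0.0174, -0.012 ]), 'gripper_force': 0.0, 'finger_gap': 0.08510712329672748}
top [[ 0.0141  0.9969 -0.0777  0.4146]
 [-0.9999  0.0147  0.007  -0.0773]
 [ 0.0081  0.0775  0.997   1.3859]
 [ 0.      0.      0.      1.    ]] 518.0646997690448 {'fx': 518.0646997690448, 'fy': 518.0646997690448, 'cx': 316.01173198075503, 'cy': 233.123406856454}
clamp_pin [(0.55, array([234.4, 251.7]), array([0.4681, 0.1246, 0.0382]))]
clamp_pad [(0.84, array([212. , 251.9]), array([0.4632, 0.1654, 0.1283]))]
lid_knob [(0.63, array([204.2, 222.6]), array([0.5373, 0.1932, 0.0961]))]
lid_front [(0.76, array([201.4, 233.6]), array([0.5112, 0.2037, 0.0755]))]
box [(0.65, array([214. , 213.7]
[... 1142 characters left out ...]
6, 212.8]), array([0.5259, 0.2212, 0.0403]))]
box [(0.88, array([233.4, 220.1]), array([0.5049, 0.1298, 0.0674])), (0.44, array([250.6, 193.4]), array([0.617 , 0.152 , 0.0655]))]
lid [(0.75, array([251.1, 193.9]), array([0.6115, 0.1465, 0.0696])), (0.6, array([170.9, 252.1]), array([0.3798, 0.2355, 0.0175]))]
bench_timer [(0.83, array([168.4, 248.3]), array([0.3887, 0.2506, 0.0163]))]
forceps [(0.52, array([212. , 269.7]), array([0.3879, 0.1207, 0.0025]))]
spare_cap_1 [(0.56, array([260.1, 285.9]), array([ 0.3808, -0.0221,  0.0226]))]
petri_stack [(0.57, array([435.2, 291.2]), array([ 0.5256, -0.3892,  0.0492]))]
bottle_buffer [(0.67, array([478., 308.]), array([ 0.5363, -0.4855,  0.0334]))]
```

```bash
cat > b.py <<'E'
from h import *
a=cv2.imread('pics/top0.png')[130:310,130:330]; b=cv2.imread('pics/scene0.png')[130:310,130:330]
cv2.imwrite('pics/crop0.png',cv2.resize(np.hstack([a,b]),(800,360),interpolation=cv2.INTER_CUBIC))
E
python3 b.py
```

```text
(no output)
```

View pics/crop0.png

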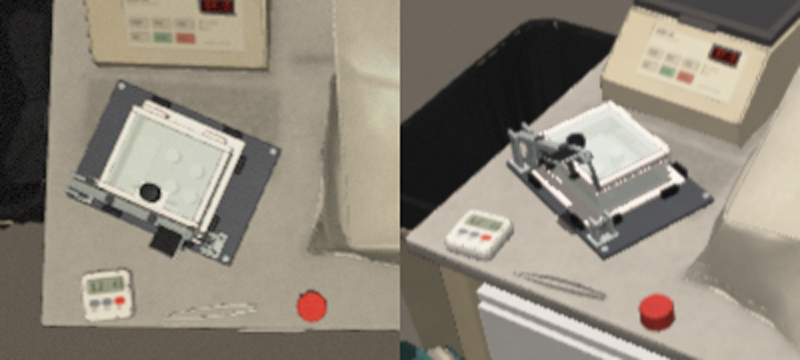

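View pics/scene0.png

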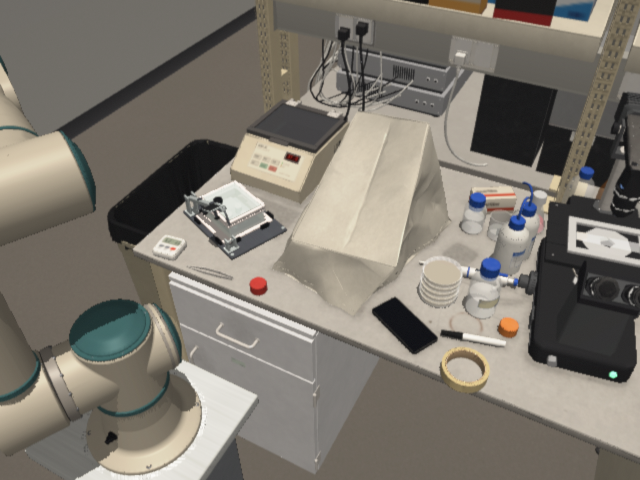

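The crops show the nest turned by about -0.45 rad. The knob is at top-view pixel (204,225), the raised bar runs in front of it, the black pad is at (212,251), and the timer, forceps and cap lie further in front.

```bash
cat > fit.py <<'E'
from h import *
from scipy.optimize import least_squares
import sys
np.set_printoptions(precision=4,suppress=True)
P={'clamp_pin':(-.066,-.089,.034),'lid_knob':(-.038,0,.097),'lid_front':(-.057,0,.062),'lid':(.06,0,.062),'nest':(0,0,0),'box':(0,0,.008),'clamp_pad':None}
def nestpt(p,k):
    x,y,yaw,a=p
    if k=='clamp_pad':
        l=np.array([-.166,.011]); ca,sa=np.cos(a),np.sin(a)  # along -y, up
        q=np.array([-.084,.098-(.166*ca-.011*-sa*-1 if 0 else .166*ca-.011*sa*-1*-1),.054+.166*sa+.011*ca])
    else: q=np.array(P[k])
    c,s=np.cos(yaw),np.sin(yaw)
    return np.array([x+c*q[0]-s*q[1],y+s*q[0]+c*q[1],q[2]])
def run(cams):
    obs=[]
    for n in cams:
        c=cam(n)
        for k in P:
            for r in spotter.landmark_of(n,k)[:1]:
                if r['score']>.5: obs.append((n,c,k,r['xy']))
    def proj(c,w):
        v=np.linalg.inv(c['X'])@np.append(w,1); return np.array([c['cx']+c['fx']*v[0]/-v[2],c['cy']-c['fy']*v[1]/-v[2]]),-v[2]
    def f(p):
        o=[]
        for n,c,k,uv in obs:
            q,d=proj(c,nestpt(p,k)); o.append((q-uv)*d/c['fx']*1000)
        return np.concatenate(o)
    r=least_squares(f,[.56,.17,-.45,.3],loss='soft_l1',f_scale=4)
    print('nest x y yaw clamp',r.x)
    for (n,c,k,uv),e in zip(obs,f(r.x).reshape(-1,2)): print(n,k,e)
    T=pose()
    for k in ['clamp_pad','lid_knob','clamp_pin']:
        w=nestpt(r.x,k); print(k,w,'in tool',(np.linalg.inv(T)@np.append(w,1))[:3])
    w=nestpt([*r.x[:3],0],'clamp_pad'); print('pad at 0',w)
    print('tool yaw of y axis vs nest y', np.arctan2(-T[0,1],T[1,1])-r.x[2], T[:3,3])
    return r.x
if __name__=='__main__': run(sys.argv[1:])
E
python3 - <<'E'
s=open('fit.py').read()
import re
s=s.replace("(.166*ca-.011*-sa*-1 if 0 else .166*ca-.011*sa*-1*-1)","(.166*ca-.011*sa)").replace("        l=np.array([-.166,.011]); ca","        ca").replace("  # along -y, up","")
open('fit.py','w').write(s)
E
python3 fit.py top scene
```

```text
nest x y yaw clamp [ 0.5658  0.1794 -0.4145  0.3728]
top clamp_pin [-0.8161  0.532 ]
top lid_knob [0.2954 1.6973]
top lid [0.7158 3.0713]
top nest [ 15.9991 -93.6628]
top box [4.0328 5.0703]
top clamp_pad [ 2.7493 -1.4263]
scene clamp_pin [ 3.7398 -3.9751]
scene lid_knob [-6.7806 -6.0676]
scene lid_front [-0.9977  6.7563]
scene lid [ 1.9032 -2.0421]
scene nest [ -9.5043 -14.2922]
scene box [-0.0143 -3.7055]
scene clamp_pad [-8.5117  0.2524]
clamp_pad [0.4677 0.1651 0.1247] in tool [-0.3598 -0.1836  0.1792]
lid_knob [0.531  0.1947 0.097 ] in tool [-0.4056 -0.1308  0.2069]
clamp_pin [0.4695 0.1246 0.034 ] in tool [-0.378  -0.2199  0.2699]
pad at 0 [0.4615 0.151  0.065 ]
tool yaw of y axis vs nest y -0.005280331883435074 [0.214  0.4794 0.3039]
```

Emit:
arm_command(
  rows=[
    [[0,-0.04,-0.02,0,0,0,0],[0,-0.08,-0.04,0,0,0,0],[0,-0.12,-0.06,0,0,0,0],[0,-0.16,-0.08,0,0,0,0],[0,-0.2,-0.1,0,0,0,0],[0,-0.24,-0.12,0,0,0,0],[0,-0.28,-0.14,0,0,0,0],[0,-0.32,-0.16,0,0,0,0],[0,-0.36,-0.18,0,0,0,0],[0,-0.36,-0.18,0,0,0,0]],
  ],
)

```text
time: 3.1
eef_pos: [0.4715, 0.1646, 0.3035]
tcp_rot: [0.0, 0.211, 0.977, -0.001]
contact_force: [-0.5, 1.0, -0.9]
finger_gap: 0.0
gripper_force: 0.0
```

```bash
cat >> fit.py <<'E'
    c=cam('wrist'); save(c,'w%d.png'%int(ctrl.read_state()['time']*100)); print(np.array(c['mount']),ctrl.read_state()['finger_gap'])
E
python3 fit.py top wrist; ls pics
```

```text
crop0.png
scene0.png
top0.png  File "fit.py", line 38
    c=cam('wrist'); save(c,'w%d.png'%int(ctrl.read_state()['time']*100)); print(np.array(c['mount']),ctrl.read_state()['finger_gap'])
IndentationError: unexpected indent
```

```bash
sed -i "s/^if __name__=='__main__': run(sys.argv\[1:\])/if __name__=='__main__':\n    run(sys.argv[1:])/" fit.py
python3 fit.py wrist; mv pics/w*.png pics/w1.png
```

```text
nest x y yaw clamp [ 0.5679  0.1786 -0.4028  0.3599]
wrist clamp_pin [2.9125 3.8734]
wrist lid_knob [-0.9492 -0.1937]
wrist lid_front [-0.224  -1.3557]
wrist lid [0.4127 0.6578]
wrist nest [-0.4658 -0.9527]
wrist box [-2.6821  0.2385]
wrist clamp_pad [ 1.1135 -1.6732]
clamp_pad [0.4697 0.1623 0.1228] in tool [-0.0035 -0.0061  0.1813]
lid_knob [0.533  0.1935 0.097 ] in tool [-0.0487  0.0481  0.2071]
clamp_pin [0.4723 0.1226 0.034 ] in tool [-0.022  -0.0413  0.2701]
pad at 0 [0.464  0.1489 0.065 ]
tool yaw of y axis vs nest y -0.015245767239260466 [0.4689 0.1692 0.3041]
[[ 0.0008  0.947   0.3212  0.0823]
 [ 1.     -0.0006 -0.0009 -0.0005]
 [-0.0006  0.3212 -0.947  -0.0699]
 [ 0.      0.      0.      1.    ]] -0.00011196568758373335
```

View pics/w1.png

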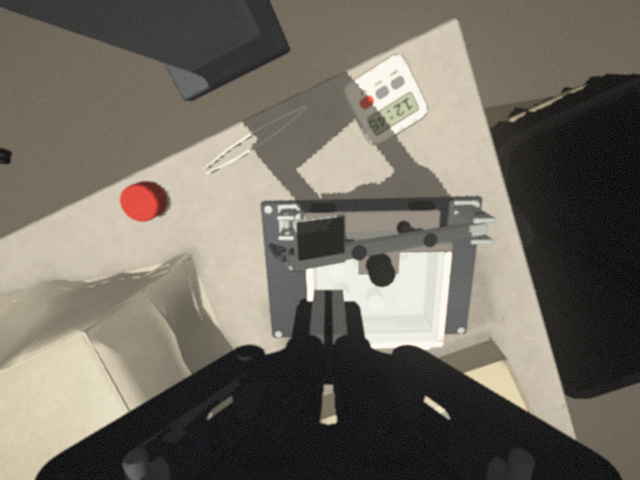

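The wrist view shows the pad at (322,238), the bar hinged at its right end and the knob at (380,270). The pad is almost straight below the closed fingertips.

Emit:
arm_command(
  rows=[
    [[0,-0.0035,-0.006,0.04,0,0,0.01],[0,-0.0035,-0.007,0.075,0,0,0.01],[0,-0.0035,-0.008,0.095,0,0,0.01],[0,-0.0035,-0.009,0.108,0,0,0.01],[0,-0.0035,-0.011,0.12,0,0,0.01],[0,-0.0035,-0.014,0.13,0,0,0.01],[0,-0.0035,-0.0165,0.14,0,0,0.01],[0,-0.0035,-0.018,0.147,0,0,0.01],[0,-0.0035,-0.019,0.153,0,0,0.01],[0,-0.0035,-0.019,0.153,0,0,0.01]],
  ],
)

```text
time: 4.55
eef_pos: [0.4647, 0.1494, 0.1504]
tcp_rot: [-0.0, 0.213, 0.977, -0.0]
contact_force: [-0.8, -0.6, 0.5]
finger_gap: 0.0001
gripper_force: 0.0
```

```bash
cat > v.py <<'E'
from h import *
import sys
n=sys.argv[1]; c=cam(n); save(c,sys.argv[2]); s=ctrl.read_state(); print(s['time'],s['eef_pos'],s['contact_force'],s['gripper_force'],s['finger_gap'])
E
python3 v.py wrist w2.png
```

```text
4.6 [0.46482227 0.14953758 0.15086817] [0.02401803 0.44242221 0.7627733 ] 0.0 -9.337323582091865e-05
```

View pics/w2.png

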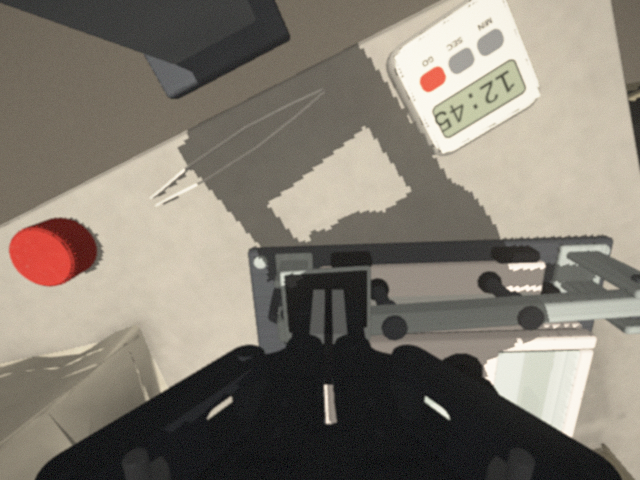

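The fingertips are on the pad at (328,305), with the bar nearly level. I'll press on in small steps.

Emit:
arm_command(
  rows=[
    [[0,0,-0.0005,0.003,0,0,0],[0,0,-0.001,0.006,0,0,0],[0,0,-0.001,0.008,0,0,0],[0,0,-0.0015,0.01,0,0,0],[0,0,-0.0015,0.012,0,0,0],[0,0,-0.0015,0.012,0,0,0]],
  ],
)

```text
time: 5.2
eef_pos: [0.464, 0.1481, 0.1384]
tcp_rot: [-0.0, 0.213, 0.977, -0.0]
contact_force: [-0.1, -0.5, -0.0]
finger_gap: 0.0001
gripper_force: 0.0
```

Emit:
arm_command(
  rows=[
    [[0,0,0,0.001,0,0,0],[0,0,0,0.002,0,0,0],[0,0,0,0.002,0,0,0]],
  ],
)

```text
time: 5.5
eef_pos: [0.464, 0.1482, 0.1366]
tcp_rot: [-0.0, 0.213, 0.977, -0.0]
contact_force: [-0.9, 0.0, 0.5]
finger_gap: -0.0001
gripper_force: 0.0
```

Emit:
arm_command(
  rows=[
    [[0,0,0,0.001,0,0,0],[0,0,0,0.002,0,0,0],[0,0,0,0.002,0,0,0]],
  ],
)

```text
time: 5.8
eef_pos: [0.4643, 0.1482, 0.1356]
tcp_rot: [0.0, 0.213, 0.977, 0.0]
contact_force: [-3.0, -0.9, 4.9]
finger_gap: 0.0001
gripper_force: 2.6
```

Emit:
arm_command(
  rows=[
    [[0,0,0,0.001,0,0,0],[0,0,0,0.002,0,0,0],[0,0,0,0.002,0,0,0]],
  ],
)

```text
time: 6.1
eef_pos: [0.4644, 0.1483, 0.1353]
tcp_rot: [0.0, 0.213, 0.977, 0.0]
contact_force: [-10.0, -3.4, 17.9]
finger_gap: 0.0001
gripper_force: 9.2
```

Emit:
arm_command(
  rows=[
    [[0,0,0,-0.02,0,0,0],[0,0,0,-0.05,0,0,0],[0,0.03,0,-0.08,0,0,0],[0,0.05,0,-0.1,0,0,0],[0,0.05,0,-0.1,0,0,0]],
  ],
)

```text
time: 6.6
eef_pos: [0.4185, 0.1701, 0.2363]
tcp_rot: [0.003, 0.212, 0.977, 0.002]
contact_force: [0.3, -0.8, 0.2]
finger_gap: -0.0001
gripper_force: 0.0
```

```bash
python3 fit.py wrist; mv pics/w[0-9][0-9]*.png pics/w3.png
```

```text
nest x y yaw clamp [ 0.568   0.1804 -0.3752 -0.0205]
wrist clamp_pin [-0.4708  0.7255]
wrist lid_front [-1.1906  0.1162]
wrist box [-0.176  -0.8551]
wrist clamp_pad [ 1.9908 -0.1403]
clamp_pad [0.4649 0.1477 0.0616] in tool [-0.0508  0.0003  0.1703]
lid_knob [0.5326 0.1943 0.097 ] in tool [-0.0929  0.0709  0.1347]
clamp_pin [0.474  0.1218 0.034 ] in tool [-0.07   -0.0194  0.1979]
pad at 0 [0.4649 0.1479 0.065 ]
tool yaw of y axis vs nest y -0.05527459778329952 [0.4188 0.1687 0.2319]
[[ 0.0008  0.947   0.3212  0.0823]
 [ 1.     -0.0006 -0.0009 -0.0005]
 [-0.0006  0.3212 -0.947  -0.0699]
 [ 0.      0.      0.      1.    ]] 0.0002564395314036307
```

View pics/w3.png

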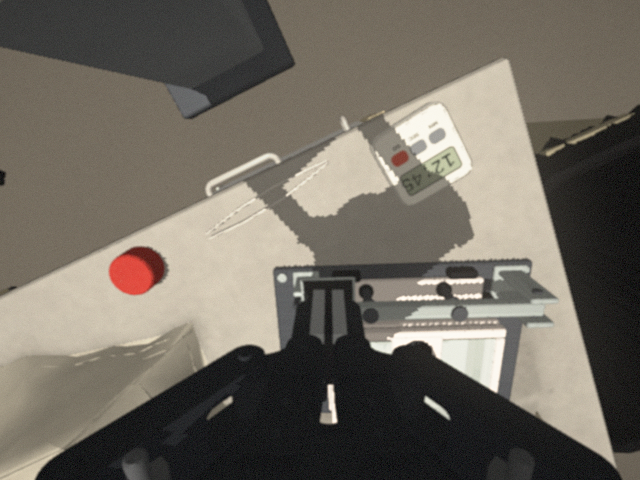

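The bar lies level in this view, with the feet over the front ledge. I'll move above the knob, open the fingers and check the bar and knob.

Emit:
arm_command(
  rows=[
    [[0.065,-0.03,0.023,0,0,0,0],[0.065,-0.06,0.046,0,0,0,0],[0.065,-0.093,0.071,0,0,0,0],[0.065,-0.093,0.071,0.01,0,0,0],[0.065,-0.093,0.071,0.02,0,0,0],[0.065,-0.093,0.071,0.02,0,0,0]],
  ],
)

```text
time: 7.65
eef_pos: [0.5315, 0.1944, 0.2106]
tcp_rot: [-0.002, 0.213, 0.977, -0.001]
contact_force: [0.4, 0.6, -0.2]
finger_gap: 0.0651
gripper_force: 0.0
```

```bash
python3 fit.py wrist; mv pics/w[0-9][0-9]*.png pics/w4.png
```

```text
nest x y yaw clamp [ 0.5678  0.1789 -0.406   0.04  ]
wrist clamp_pin [ 0.043  -0.3332]
wrist lid_knob [-0.2888 -0.8556]
wrist lid_front [-0.5949 -1.2847]
wrist lid [-0.2665  0.6105]
wrist box [-0.06    0.3182]
wrist clamp_pad [1.2122 1.435 ]
clamp_pad [0.464  0.1501 0.0716] in tool [ 0.044  -0.0695  0.1419]
lid_knob [0.5329 0.1939 0.097 ] in tool [-0.0004 -0.001   0.1167]
clamp_pin [0.472  0.1232 0.034 ] in tool [ 0.0255 -0.0906  0.1796]
pad at 0 [0.4638 0.1496 0.065 ]
tool yaw of y axis vs nest y -0.023706034583963864 [0.5328 0.1949 0.2137]
[[ 0.0008  0.947   0.3212  0.0823]
 [ 1.     -0.0006 -0.0009 -0.0005]
 [-0.0006  0.3212 -0.947  -0.0699]
 [ 0.      0.      0.      1.    ]] 0.06515908485975873
```

View pics/w4.png

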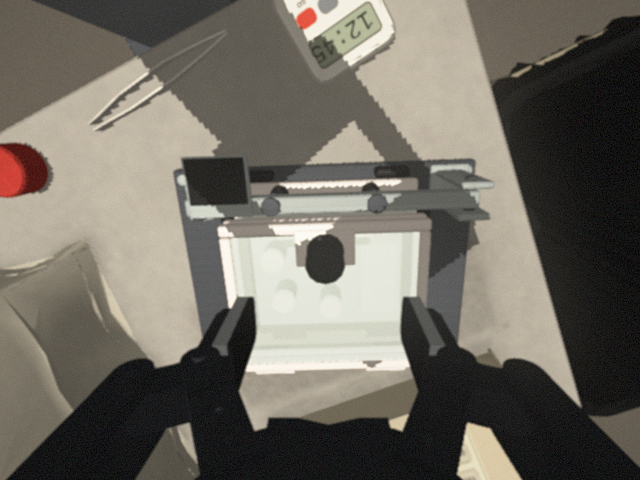

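The knob at (325,258) lies between the open fingers, and the bar looks level with the pad at (215,182). I'll get the pad height from depth to confirm the clip.

```bash
cat > d.py <<'E'
from h import *
for n in ['wrist']:
    c=cam(n)
    for uv in [(197,182),(215,182),(235,182),(290,203),(350,203),(400,203),(325,250),(310,226),(225,300)]: print(uv,np.round(pt(c,uv),4))
E
python3 d.py
```

```text
(197, 182) [0.458  0.1372 0.0625]
(215, 182) [0.4628 0.1478 0.0628]
(235, 182) [0.468  0.1594 0.063 ]
(290, 203) [0.4955 0.1841 0.0586]
(350, 203) [0.5119 0.2202 0.0588]
(400, 203) [0.5255 0.2501 0.0594]
(325, 250) [0.5223 0.1975 0.0961]
(310, 226) [0.5122 0.1914 0.0707]
(225, 300) [0.5591 0.0818 0.0077]
```

Along the bar the depth falls by about 0.01 rad, so it rests near its stop and is clipped. Next I descend and close on the knob.

Emit:
arm_command(
  rows=[
    [[0.065,0,-0.001,0.03,0,0,0],[0.065,0,-0.001,0.055,0,0,0],[0.065,0,-0.001,0.068,0,0,0],[0.065,0,-0.001,0.068,0,0,0],[0.045,0,-0.001,0.068,0,0,0],[0.03,0,-0.001,0.068,0,0,0],[0.02,0,-0.001,0.068,0,0,0],[0.01,0,-0.001,0.068,0,0,0],[0.01,0,-0.001,0.068,0,0,0],[0.01,0,-0.001,0.068,0,0,0]],
  ],
  squeeze=80,
)

```text
time: 9.15
eef_pos: [0.533, 0.194, 0.1467]
tcp_rot: [0.001, 0.213, 0.977, 0.001]
contact_force: [-2.4, -1.1, 5.4]
finger_gap: 0.0204
gripper_force: 78.0
```

Emit:
arm_command(
  rows=[
    [[0.01,0,0,-0.0005,0,0,0],[0.01,0,0,-0.001,0,0,0],[0.01,-0.0005,0,-0.0015,0,0.005,0],[0.01,-0.001,0,-0.002,0,0.01,0],[0.01,-0.001,0,-0.002,0,0.01,0]],
  ],
  squeeze=100,
)

```text
time: 9.65
eef_pos: [0.5335, 0.1936, 0.1468]
tcp_rot: [-0.005, 0.213, 0.977, 0.001]
contact_force: [2.0, 1.7, 1.0]
finger_gap: 0.0197
gripper_force: 97.9
```

Emit:
arm_command(
  rows=[
    [[0.01,0,0,-0.0005,0,0,0],[0.01,0,0,-0.001,0,0,0],[0.01,-0.0005,0,-0.0015,0,0.005,0],[0.01,-0.001,0,-0.002,0,0.01,0],[0.01,-0.001,0,-0.002,0,0.01,0]],
  ],
)

```text
time: 10.15
eef_pos: [0.5337, 0.1929, 0.1479]
tcp_rot: [-0.011, 0.213, 0.977, 0.002]
contact_force: [-0.9, 0.2, -5.5]
finger_gap: 0.0197
gripper_force: 98.0
```

Emit:
arm_command(
  rows=[
    [[0.01,0,0,-0.0005,0,0,0],[0.01,0,0,-0.001,0,0,0],[0.01,-0.0005,0,-0.0015,0,0.005,0],[0.01,-0.001,0,-0.002,0,0.01,0],[0.01,-0.001,0,-0.002,0,0.01,0]],
  ],
)

```text
time: 10.65
eef_pos: [0.5346, 0.1925, 0.1497]
tcp_rot: [-0.016, 0.213, 0.977, 0.003]
contact_force: [-1.5, -0.2, -14.6]
finger_gap: 0.0202
gripper_force: 98.3
```

Emit:
arm_command(
  rows=[
    [[0.01,0,0,-0.0005,0,0,0],[0.01,0,0,-0.001,0,0,0],[0.01,-0.0005,0,-0.0015,0,0.005,0],[0.01,-0.001,0,-0.002,0,0.01,0],[0.01,-0.001,0,-0.002,0,0.01,0]],
  ],
)

```text
time: 11.15
eef_pos: [0.537, 0.1923, 0.1549]
tcp_rot: [-0.018, 0.213, 0.977, 0.005]
contact_force: [-2.3, -1.1, -1.3]
finger_gap: 0.0195
gripper_force: 99.8
```

Emit:
arm_command(
  rows=[
    [[0.01,-0.002,0,-0.0015,0,0.02,0],[0.01,-0.004,0,-0.003,0,0.04,0],[0.01,-0.006,0,-0.0045,0,0.06,0],[0.01,-0.008,0,-0.006,0,0.08,0],[0.01,-0.01,0,-0.0075,0,0.1,0],[0.01,-0.01,0,-0.0075,0,0.1,0],[0.01,-0.01,0,-0.0075,0,0.1,0]],
  ],
)

```text
time: 11.85
eef_pos: [0.5458, 0.188, 0.16]
tcp_rot: [-0.068, 0.213, 0.975, 0.015]
contact_force: [-1.0, 2.6, -0.3]
finger_gap: 0.0193
gripper_force: 99.9
```

```bash
cat > e.py <<'E'
from h import *
np.set_printoptions(precision=4,suppress=True)
s=ctrl.read_state(); print(s['time'],s['eef_pos'],s['contact_force'],s['gripper_force'],s['finger_gap'])
ims=[]
for n in ['wrist','scene']:
    c=cam(n)
    for t in ['clamp_pad','clamp_pin','lid_front','rim_front','lid_knob','box']:
        for r in spotter.landmark_of(n,t)[:1]: print(n,t,round(r['score'],2),r['xy'],pt(c,r['xy']))
    ims.append(c['img'][:,:,::-1] if n=='wrist' else cv2.resize(c['img'][130:290,150:320,::-1],(510,480),interpolation=cv2.INTER_CUBIC))
cv2.imwrite('pics/e.png',cv2.resize(np.hstack(ims),(800,334)))
E
python3 e.py
```

```text
11.85 [0.5458 0.188  0.16  ] [-0.9876  2.6205 -0.3223] 99.94001653511077 0.019271597315666803
wrist clamp_pad 0.66 [185.1, 194.1] [0.4611 0.1476 0.0651]
wrist clamp_pin 0.85 [177.5, 223.5] [0.4725 0.1368 0.065 ]
wrist lid_front 0.7 [328.8, 257.1] [0.5172 0.2012 0.0802]
wrist rim_front 0.64 [327.1, 247.6] [0.5167 0.2005 0.0603]
wrist lid_knob 0.89 [328.7, 334.4] [0.5393 0.1909 0.1106]
wrist box 0.66 [328.9, 308.4] [0.529  0.1957 0.1113]
scene clamp_pad 0.95 [216.3, 227.3] [0.4664 0.1545 0.0637]
scene clamp_pin 0.58 [230.2, 240.5] [0.4668 0.1176 0.0351]
scene lid_front 0.66 [209.1, 206.4] [0.5317 0.2244 0.0562]
scene rim_front 0.58 [213.2, 212.5] [0.5164 0.2006 0.0562]
scene lid_knob 0.88 [219.5, 194.6] [0.5249 0.1786 0.1159]
scene box 0.69 [230.9, 221.3] [0.5195 0.1502 0.0444]
```

View pics/e.png

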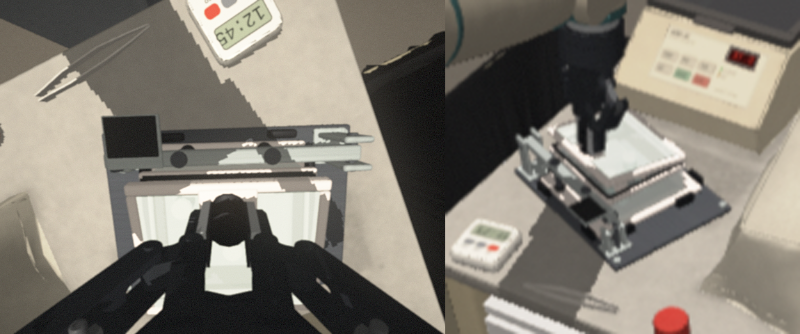

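The scene view shows the lid ajar, the bar clipped and the pad at about z 0.064. I'll measure the lid's angle from depth.

```bash
cat > l.py <<'E'
from h import *
np.set_printoptions(precision=4,suppress=True)
for n in ['wrist','scene']:
    c=cam(n); v,u=np.nonzero(c['depth']>0); d=c['depth'][v,u]
    P=np.stack([(u-c['cx'])/c['fx']*d,-(v-c['cy'])/c['fy']*d,-d,np.ones_like(d)],1)@c['X'].T
    cs,sn=np.cos(-.407),np.sin(-.407); q=P[:,:2]-[.5678,.179]
    x=cs*q[:,0]+sn*q[:,1]; y=-sn*q[:,0]+cs*q[:,1]; z=P[:,2]
    # lid frame sides
    m=(abs(y)>58)if 0 else (abs(y)>.058)&(abs(y)<.067)&(x>-.06)&(x<.05)&(z>.066)&(z<.12)
    if m.sum()>20:
        A=np.polyfit(x[m],z[m],1); print(n,'lid slope',A,m.sum(),np.std(z[m]-np.polyval(A,x[m])))
    for a in np.arange(-.065,.05,.01):
        k=m&(abs(x-a)<.005); print(round(a,3),k.sum(),np.median(z[k]) if k.any() else '')
    b=(abs(x+.066)<.004)&(y>-.06)&(y<.07)&(z>.05)&(z<.075)
    print('bar slope',np.polyfit(y[b],z[b],1) if b.sum()>9 else '')
    e=(abs(x+.07)<.003)&(abs(y)<.06)&(z>.008)&(z<.025); print('ledge z',np.median(z[e]),e.sum())
s=ctrl.read_state(); print(s['time'],s['eef_pos'],s['contact_force'])
E
python3 l.py
```

```text
wrist lid slope [-0.1266  0.0799] 3489 0.0010826933478660556
-0.065 0 
-0.055 567 0.08663649595590595
-0.045 732 0.08593054895457591
-0.035 712 0.08465335599558453
-0.025 661 0.08323372245226002
-0.015 607 0.08178703228301451
-0.005 138 0.0806399257970675
0.005 0 
0.015 0 
0.025 20 0.07575496917316596
0.035 0 
0.045 52 0.07266537357405276
bar slope [-0.0173  0.0611]
ledge z 0.01584610275295388 1066
scene lid slope [-0.1338  0.0779] 134 0.002657042194587789
-0.065 0 
-0.055 19 0.08520027243411166
-0.045 15 0.08375702261191942
-0.035 15 0.08324934608974721
-0.025 16 0.08153934707878818
-0.015 15 0.08058293100990832
-0.005 8 0.07819341011428255
0.005 11 0.07833628890069744
0.015 11 0.07598830430548886
0.025 9 0.07388611804084944
0.035 9 0.07350494499845983
0.045 6 0.07157165836530915
bar slope [-0.02    0.0596]
ledge z 0.014702747996282794 48
12.65 [0.5456 0.1879 0.16  ] [ 1.33    2.9321 -1.114 ]
```

```bash
sed -i "s/^    b=(abs.*/    for a in np.arange(-.085,.09,.015):\n        k=(abs(x+.066)<.003)\&(abs(y-a)<.005)\&(z>.05)\&(z<.075); print('bar',round(a,3),k.sum(),np.median(z[k]) if k.any() else '')\n    for a in np.arange(-.085,-.05,.007):\n        k=(abs(x+.086)<.008)\&(abs(y-a)<.003)\&(z>.05)\&(z<.08); print('pad',round(a,3),k.sum(),np.median(z[k]) if k.any() else '')/; /bar slope/d" l.py; python3 l.py | grep -v '^-\?0'
```

```text
wrist lid slope [-0.1261  0.0799] 3500 0.0010931164958045542
bar -0.085 209 0.06316594778253182
bar -0.07 216 0.06311845802884643
bar -0.055 228 0.06315305874082958
bar -0.04 197 0.06397241103958506
bar -0.025 213 0.05999062553855597
bar -0.01 218 0.06008155816399398
bar 0.005 214 0.06003049551800273
bar 0.02 212 0.05998528058182341
bar 0.035 194 0.06386054124593808
bar 0.05 208 0.05995421839180698
bar 0.065 210 0.05993250072159652
bar 0.08 212 0.0598783266244258
pad -0.085 387 0.06511887164695684
pad -0.078 378 0.06515141619460885
pad -0.071 383 0.06512543239349325
pad -0.064 390 0.0651104364288985
pad -0.057 389 0.0651208293056593
ledge z 0.015896843224122853 1073
scene lid slope [-0.1402  0.0776] 132 0.0029374486803247853
bar -0.085 6 0.060765131052645804
bar -0.07 8 0.06284093273279123
bar -0.055 6 0.0628054144265876
bar -0.04 6 0.06243724231442083
bar -0.025 7 0.05883719768449047
bar -0.01 7 0.059604131464878085
bar 0.005 9 0.05978817202485842
bar 0.02 6 0.057486270650548676
bar 0.035 5 0.0627916700712684
bar 0.05 6 0.05717934154646348
bar 0.065 7 0.05917802963552343
bar 0.08 3 0.05627503482435614
pad -0.085 13 0.06334272733887747
pad -0.078 8 0.06353415695175468
pad -0.071 17 0.06448949413587368
pad -0.064 10 0.06398713162157393
pad -0.057 12 0.06464844402222164
ledge z 0.015101747227381779 45
12.75 [0.5456 0.1879 0.1599] [ 1.2451  2.1219 -1.3643]
```

The bar is level at about 0.001 rad and the box is seated. I'll raise the lid a little to centre it in the range.

Emit:
arm_command(
  rows=[
    [[0.01,-0.001,0,-0.001,0,0.01,0],[0.01,-0.002,0,-0.0025,0,0.025,0],[0.01,-0.003,0,-0.004,0,0.04,0],[0.01,-0.003,0,-0.004,0,0.04,0],[0.01,-0.003,0,-0.004,0,0.04,0],[0.01,-0.003,0,-0.004,0,0.04,0]],
  ],
)

```text
time: 13.35
eef_pos: [0.5488, 0.1862, 0.1633]
tcp_rot: [-0.088, 0.213, 0.973, 0.019]
contact_force: [2.2, -0.5, -2.3]
finger_gap: 0.0198
gripper_force: 99.8
```

```bash
python3 l.py | grep -E 'slope|pad|ledge|^1' ; python3 -c "
from h import *
s=ctrl.read_state();print(s['gripper_force'],s['finger_gap'],s['qd'])"
```

```text
wrist lid slope [-0.1694  0.0824] 3467 0.0010996301281613384
pad -0.085 363 0.06510624370758719
pad -0.078 357 0.06514351954529835
pad -0.071 357 0.06511521238334794
pad -0.064 365 0.06512040016560458
pad -0.057 359 0.06509924707345874
ledge z 0.015933627877252207 666
scene lid slope [-0.1801  0.0806] 112 0.0026071525866523944
pad -0.085 12 0.06488633133439065
pad -0.078 9 0.0641403965789572
pad -0.071 9 0.06477796827571458
pad -0.064 10 0.06414183296234655
pad -0.057 11 0.06630533773180858
ledge z 0.014991064151569256 44
13.45 [0.5487 0.1863 0.1634] [ 2.0967 -1.4666 -2.9478]
99.7913041524589 0.019893735679926743 [-0.00031077 -0.00161283 -0.00064658  0.0013382   0.00073581 -0.00215419]
```

The lid is held steady at about 0.17 rad with the bar clipped and the box seated, so I'm handing in.

```bash
python3 -c "
from workcell import ctrl
print(ctrl.hand_in())"
```

```text
the job is handed in; nothing more can be done
None
```

I handed the job in at about 13.5 s: the bar measures level (about 0 rad) after being pushed to its stop, though I couldn't see the hook itself; the lid came free and is held by its knob at about 0.17 rad (2 cm open), the box is seated, and the arm touched none of the bystanders; no verdict came back.

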